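Draw a mask leaf home in its loading frame and bolt it

ROBOT

A 6-joint arm with a two-finger parallel gripper is mounted at the origin on a cart in front of the work surface, level with it; the furniture and walls round the work are solid. World frame = base frame: x ahead of the robot, y to its left, z up, the work surface at z = 0. Lengths are in mm, angles in rad, forces in N, time in s.
With the tool pointing down it reaches from about 350 to 875 mm from the base axis. Payload 4.2 kg.
Tool frame: the origin (TCP) lies between the finger pads; the fingertips stand 11 mm ahead of it and the grasp point (between the pads) lies 8 mm behind it; z points along the fingers, y is the direction in which the jaws open and shut (so a half turn about z gives the same grasp; the last joint's range is limited). The gripper opens to 85 mm and grips with 20 to 120 N. Pads are 22 mm wide; open, the fingers measure 114 mm over their backs; the gripper's body (76 mm by 85 mm) begins 54 mm behind the grasp point. The pads swing forward as they close: fully open they stand 13 mm farther back than shut.
Start: joints at [-1.063, 0.385, 0.008, 0, -1.194, -0.259], TCP at [153.918, -605.73, 242.312] pointing down, gripper open.
Joint ranges: [-3.14, 3.14], [-1.21, 2.06], [-1.07, 1.41], [-3.16, 2.05], [-2.99, -0.16], [-3.1, 3.1]. Speed limits (rad/s): [2.79, 2.79, 3.14, 3.14, 3.14, 3.14].

INTERFACE

Orientations are given as a unit quaternion [x, y, z, w].
In Python, from bench import * gives the robot as it stands.
- The arm moves only by the tool servo_tool, never from a script. Its argument "rows" is a list of rows, each a list of 7 numbers: the opening, from 0 (shut) to 1 (fully open), then the shift along the tool's x, y, z in cm, then the turn, a rotation vector about the tool's x, y, z in degrees. A call has 1 to 12 rows; each row shifts and turns the commanded pose from where the row before left it, along the tool's axes as they then stand; what a row does not reach is not made up. A row lasts 1/10 s, in which the tool goes at most 50 mm and 8.59 degrees, less where a joint would pass 70% of its speed; a pose out of reach is approached as far as the arm can. A call is refused whole if a number of a shift passes 5 or a number of a turn 8.59, either way. A call with a gripper value outside its range is refused whole. The fingers move at their own pace and stop on an object; the grip force is fixed at half the most. Time passes only in rows, so rows that do not move let the fingers close. It gives the time, the measured TCP pose, the force and the opening at its end, in the units of the state.
- read_state(): the state, without advancing time (a new reading comes with each control period).
- get_image(name): name is "side" or "top" or "wrist"; returns a dict with "image" (480x640x3 uint8, red, green, blue), "mtx" (3x3 intrinsics, pixels), "extrinsics" (4x4, takes a point from camera to world coordinates). Camera axes: x right, y up, looking along -z (the intrinsics and any distortion apply to the point x, -y, -z); pixel columns grow to the right and rows downward; lengths in mm; the calibration is good to about 2 mm. A picture is of the moment at which its call begins. There is no depth.
- job_done(): hands the job in, once; it reports no verdict.
The state is a dict: "clock": time; "joints": joint angles; "joint_vel": joint speeds; "joint_efforts": joint torques, N m; "position": TCP position; "ee_rot": TCP orientation; "contact_force": force on the tool from outside, world axes, zero at the start; "wrist_torque": the same for the moment, N m; "gripper_width": finger opening in mm.
Only numpy, scipy, OpenCV 4.12 (cv2) and the standard library are available. Lean on these libraries where they do the work, as an engineer would, in place of code of your own. Each camera call takes 0.05 s, during which the arm holds its last target. There are 200 camera calls.

TASK

Press on the bare top of the thin mask leaf, never harder than 30 N, and drag it out from under the cover along the loading frame until its front edge is fully home against the end stop. Then push the lock bolt by its upright knob all the way into the leaf's notch and leave both so, without lifting the leaf or disturbing the things around.

Things in the scene. Friction and masses are not known exactly. Their poses are not given: they have to be found in the camera images.
- mask_frame: Loading frame, fixed on the worktop: flat base 190 (x) x 131 (y) mm on levelling feet, so its height varies. Origin: middle of its length, on the channel's centre line, 16 mm below the deck. Axes: x the way the leaf is drawn (roughly away from the robot), y left, z up. Channel 103 mm wide; heights above origin: deck 16 mm, leaf top 19, side rails 21, stop 23, cover top 27.
- mask_leaf: Thin flat steel leaf, 110 (x) x 100 (y) x 3 mm, 0.25 kg, mask pane let in flush. Origin: centre of the underside. Loose in the channel, rear under the cover: no edge can be gripped or pushed. A side shoe brakes it: a press under about 6 N slips, 8 to 16 N drags it. It lies hard on the deck: a touch faster than 10 mm/s hits too hard. Left (+y) edge: notch 14 x 14 mm, centred 10 mm ahead.
- home (a point): Point fixed on the frame's deck, 28 mm ahead (+x) of the frame's origin and 16 mm up: the leaf's origin is here when its front edge is against the end stop. At the start the leaf's origin is 43 to 57 mm short of it.
- cover_lip (a point): Middle of the front lip of the flat cover that bridges the channel, at its top: 20 mm behind (-x) the frame's origin and 27 mm up. The cover reaches 75 mm back from here, with 5 mm of space under it. The deck is open from here to the end stop.
- stop_face (a point): Middle of the end stop's face, at deck level: 83 mm ahead (+x) of the frame's origin.
- bolt_knob (a point): Centre of the top of the lock bolt's upright knob, a post 12 mm across (15 mm head) and 29 mm high, top 51 mm above the frame's origin. It stands left (+y) of the channel, on a bracket 16 mm high that reaches 22 mm beyond it. To lock, push it from its outer (+y) side toward the channel (-y).
- lock_bolt (a joint): Lock bolt travel in m along the frame's -y: 0 drawn back, 0.016 fully in (end stop); friction about 1.5 N, no spring, stays where left. From about 0.004 the nose of the 10 mm wide bar is in the channel; it enters the notch only if the leaf is home to about 2 mm, otherwise it butts on the leaf's edge.
- wafer_carrier_0: shallow round lidded wafer carrier, 63 mm across, 12 mm high, standing on the frame's cover. Bystander: leave it alone. Origin: centre of its underside.
- screwdriver: small screwdriver, 142 x 18 mm, lying beside the frame, on its right. Bystander: leave it alone. Origin: centre of its underside.
- vial_2: small capped vial, 20 mm across, 43 mm high. Bystander: leave it alone. Origin: centre of its underside.
- wafer_carrier_1: shallow round lidded wafer carrier, 63 mm across, 12 mm high, on the worktop. Bystander: leave it alone. Origin: centre of its underside.
- dropper_bottle: small amber dropper bottle, 38 mm across, 80 mm high. Bystander: leave it alone. Origin: centre of its underside.
- swab_tub: two-step round tub with a wide lid, 58 mm across, 68 mm high. Bystander: leave it alone. Origin: centre of its underside.
- slide_box: small oblong box, 80 x 32 x 36 mm. Bystander: leave it alone. Origin: centre of its underside.
- wafer_tub: round screw-top tub, 68 mm across, 46 mm high, at the left. Bystander: leave it alone. Origin: centre of its underside.
Things that resemble listed ones, but are neither listed nor needed, are in the scene too. There is more than one size of the mask_leaf; the one meant has the size given above.

How it is judged (in metres and radians):
On the way, in this order (a step that is already met when the one before it is completed fails the run):
1. the leaf is home against the end stop with the bolt still drawn back (x of mask_leaf in the frame of home between -0.0025 and 0.003 m and z of mask_leaf in the frame of home below 0.002 m and value of joint lock_bolt below 0.006 m), for 0.2 s.
2. the bolt is in the leaf's notch (value of joint lock_bolt above 0.013 m), for 0.2 s.
At the end, for the whole second after the job is handed in: The leaf lies flat on the deck at rest with its front edge within 2.5 mm of the end stop, and the lock bolt is in its notch, at least 13 of its 16 mm travel (x of mask_leaf in the frame of home between -0.0025 and 0.003 m and z of mask_leaf in the frame of home below 0.002 m and value of joint lock_bolt above 0.013 m and linear speed of mask_leaf below 0.01 m/s and contact force between the fingers and mask_leaf below 0.1 N); the robot touches nothing.
It fails at once if the fingers press on the leaf with more than 30 N (contact force between the fingers and mask_leaf above 30 N).
It fails at once if the leaf leaves the deck (lifted or tipped) (z of mask_leaf in the frame of home above 0.004 m or angle between mask_leaf's own z axis and vertical above 0.06 rad).
It fails at once if the bolt is pushed into the channel before the leaf is home (value of joint lock_bolt above 0.008 m and x of mask_leaf in the frame of home below -0.006 m).
It fails at once if a bystander is shifted by more than 20 mm or tipped (distance of any of wafer_carrier_0, screwdriver, vial_2, wafer_carrier_1, dropper_bottle, swab_tub, slide_box, wafer_tub from where it was at the start of the episode above 0.02 m or angle between any of wafer_carrier_0, vial_2, wafer_carrier_1, dropper_bottle, swab_tub, slide_box, wafer_tub's own z axis and vertical above 0.4 rad).
It also fails if it takes over 51 s, if anything falls off the work surface, if the arm or the gripper's body presses on something with over 40 N, if the wrist force passes 120 N, or if a joint passes its speed limit or range.

## Working session

There is one attempt and no reset: what is moved stays moved. The work goes in short steps, Python scripts to look and compute and a tool call to move; the robot and the scene stay as the last step left them, time stands still between calls to the robot, and variables do not carry over. Pictures are saved under pics/ and viewed, about 8 in all and at most 12, crops included, and the job is handed in when it is done.

Besides the shell and the picture viewer there is one more tool, called after "Request:" by a JSON object that holds its "op" and its "data", one argument or row to a line. servo_tool: Moves the arm, as the interface text tells. Its arguments: {"type":"object","properties":{"rows":{"type":"array","items":{"type":"array","items":{"type":"number"}}}},"required":["rows"]}

```bash
mkdir -p pics
cat > h.py <<'E'
from bench import *
import numpy as np, cv2, json
def snap(n,f):
    d=get_image(n); cv2.imwrite(f'pics/{f}.png',d['image'][:,:,::-1]); 
    np.savez(f'pics/{f}.npz',m=d['mtx'],e=d['extrinsics'],i=d['image']); return d
def ray(f,u,v,z):
    d=np.load(f'pics/{f}.npz'); m,e=d['m'],d['e']
    r=np.linalg.inv(m)@[u,v,1]; r=e[:3,:3]@(r*[1,-1,-1]); o=e[:3,3]
    return o+r*(z-o[2])/r[2]
def proj(f,P):
    d=np.load(f'pics/{f}.npz'); m,e=d['m'],d['e']
    p=e[:3,:3].T@(np.array(P)-e[:3,3]); p=p*[1,-1,-1]; q=m@p; return q[:2]/q[2]
E
python3 - <<'E'
from h import *
for n in ['top','side']:
    d=snap(n,n+'0'); print(n,d.keys(),d['mtx'].tolist(),d['extrinsics'].round(3).tolist())
print(read_state())
E
```

```text
top dict_keys(['image', 'mtx', 'extrinsics']) [[547.2243757836483, 0.0, 317.8743697830027], [0.0, 547.2243757836483, 237.39708397560455], [0.0, 0.0, 1.0]] [[0.019, 0.996, -0.083, 380.419], [-1.0, 0.02, 0.008, -11.053], [0.01, 0.083, 0.997, 1566.061], [0.0, 0.0, 0.0, 1.0]]
side dict_keys(['image', 'mtx', 'extrinsics']) [[540.0961113330254, 0.0, 313.0423621301753], [0.0, 540.0961113330254, 239.61165860409156], [0.0, 0.0, 1.0]] [[0.656, 0.421, -0.626, -351.636], [-0.755, 0.377, -0.537, -758.033], [0.01, 0.825, 0.565, 821.728], [0.0, 0.0, 0.0, 1.0]]
{'clock': 0.1, 'joints': array([-1.06337853e+00,  3.85502632e-01,  6.74795963e-03, -4.41455175e-04,
       -1.19400793e+00, -2.58600406e-01]), 'joint_vel': array([-0.00065831, -0.00315205,  0.00368775,  0.00224136,  0.00105438,
       -0.00012205]), 'joint_efforts': array([-4.99832095e-04, -3.93319094e+01,  1.88927865e+01,  4.19778541e+00,
       -2.55035971e-03,  3.09461747e-06]), 'position': array([ 153.80397392, -605.25617954,  241.31044227]), 'ee_rot': array([-1.24007171e-01,  9.92280813e-01,  9.88577310e-04, -1.77113459e-04]), 'contact_force': array([-0.27702336,  0.19817999,  0.56925777]), 'wrist_torque': array([0.03226384, 0.03066112, 0.03149987]), 'gripper_width': 85.0325779086669}
```

View pics/top0.png

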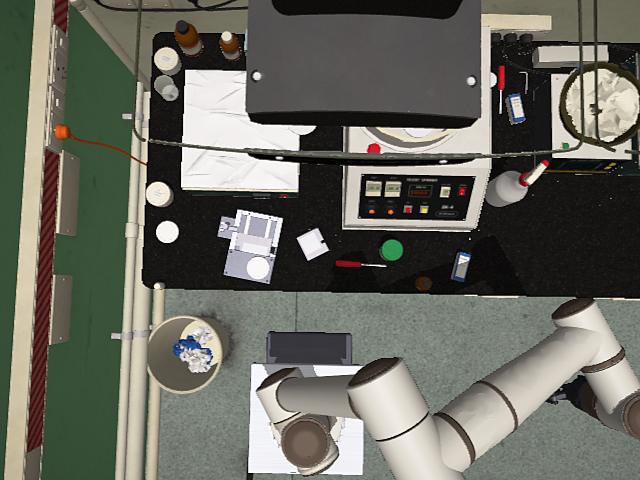

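View pics/side0.png

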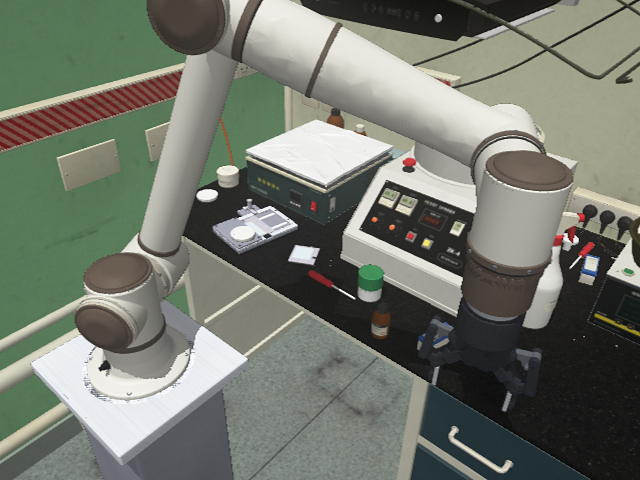

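Run:
```python
from h import *
a=cv2.imread('pics/top0.png')[203:293,205:325]; b=cv2.imread('pics/side0.png')[190:265,200:330]
a=cv2.resize(a,None,fx=6.6,fy=6.6,interpolation=cv2.INTER_CUBIC); cv2.imwrite('pics/c1.png',a)
for p in [(255,211),(284,214),(272,284),(223,276),(232,225)]: print(p,ray('top0',*p,20).round(1))
```

```text
(255, 211) [580.9 156.3  20. ]
(284, 214) [574.   73.7  20. ]
(272, 284) [375.1 102.6  20. ]
(223, 276) [394.9 240.9  20. ]
(232, 225) [539.6 220.3  20. ]
```

View pics/c1.png

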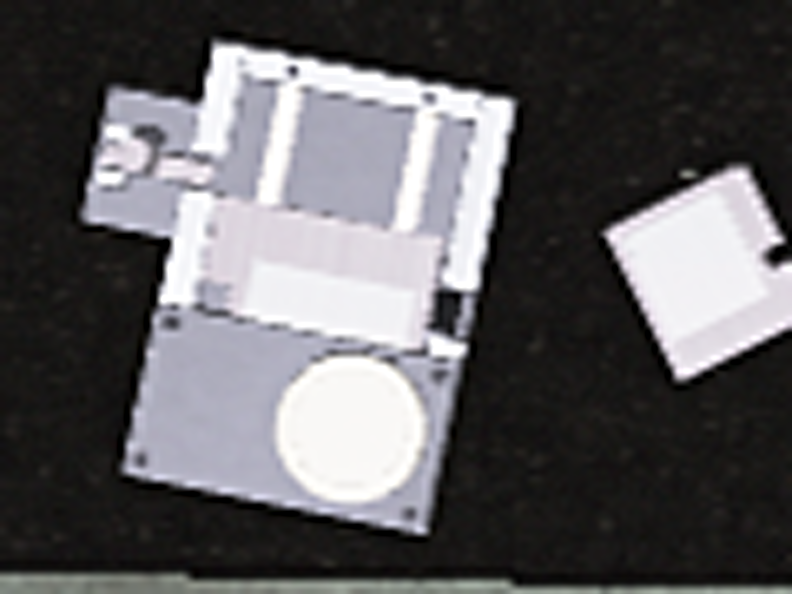

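Run:
```python
from h import *
c=lambda u,v:((u+.5)/6.6+204.5,(v+.5)/6.6+202.5)
P={k:ray('top0',*c(*p),z) for k,p,z in [('FL',(213,40),33),('FR',(518,100),33),('BL',(122,473),37),('BR',(428,535),37),('knob',(112,152),61),('leafFL',(215,200),29),('leafFR',(442,238),29),('lipL',(160,305),37),('lipR',(465,355),37),('wc',(350,427),49)]}
for k,v in P.items(): print(k,v.round(1))
x=(P['FL']+P['FR']-P['BL']-P['BR'])/2; print(x,np.degrees(np.arctan2(x[1],x[0])),np.mean([P[k] for k in('FL','FR','BL','BR')],0))
y=P['FL']-P['FR']+P['BL']-P['BR'];print(np.degrees(np.arctan2(-y[0],y[1])),np.linalg.norm(y)/2)
print(read_state()['clock'])
```

```text
FL [584.9 206.2  33. ]
FR [561.8  75.4  33. ]
BL [399.6 238.1  37. ]
BR [376.  108.5  37. ]
knob [533.1 242.9  61. ]
leafFL [516.6 203.8  29. ]
leafFR [502.3 106.6  29. ]
lipL [470.8 224.5  37. ]
lipR [452.2  94.9  37. ]
wc [420.5 141.4  49. ]
[185.52441963 -32.5161746   -4.        ] -9.941048120468636 [480.56566278 157.06422146  35.        ]
-10.15287425040836 132.29854308019637
0.1
```

Request:
{"op": "servo_tool", "data": {
  "rows": [
    [0,-3,3.9,0,0,0,0],
    [0,-3,3.9,0,0,0,0],
    [0,-3,3.9,0,0,0,0],
    [0,-3,3.9,0,0,0,0],
    [0,-3,3.9,0,0,0,0],
    [0,-3,3.9,0,0,0,0],
    [0,-3,3.9,0,0,0,0],
    [0,-3,3.9,0,0,0,0],
    [0,-3,3.9,0,0,0,0],
    [0,-3,3.9,0,0,0,0],
    [0,-3,3.9,0,0,0,0],
    [0,-3,3.9,0,0,0,0]
  ]
}}

```text
clock: 1.3
position: [387.6, -61.4, 242.4]
ee_rot: [-0.124, 0.992, 0.0, 0.0]
contact_force: [1.6, -1.1, -0.3]
gripper_width: 0.3
```

Request:
{"op": "servo_tool", "data": {
  "rows": [
    [0,-3,3.9,0,0,0,0],
    [0,-3,3.9,0,0,0,0],
    [0,-3,3.9,0,0,0,0],
    [0,-3,3.9,0,0,0,0],
    [0,0,0,0,0,0,8],
    [0,0,0,0,0,0,8],
    [0,0,0,0,0,0,8],
    [0,0,0,0,0,0,0.2],
    [0,0,0,0,0,0,0]
  ]
}}

```text
clock: 2.2
position: [465.3, 117.2, 242.1]
ee_rot: [0.085, 0.996, -0.0, -0.0]
contact_force: [0.5, -0.6, -0.4]
gripper_width: -0.2
```

Run:
```python
from h import *
d=snap('wrist','w0'); s=read_state(); print(s['clock'],s['position'],s['ee_rot'],s['contact_force'],s['gripper_width']); print(d['mtx'].round(1).tolist(),d['extrinsics'].round(3).tolist())
```

```text
2.25 [465.35385228 117.11357327 242.18863517] [ 8.55445671e-02  9.96334333e-01 -6.41415718e-05 -1.38692620e-04] [-0.12933706  0.19533158 -0.33911614] -0.0474944274905749
[[347.5, 0.0, 318.2], [0.0, 347.5, 244.4], [0.0, 0.0, 1.0]] [[0.17, -0.948, -0.27, 396.455], [0.985, 0.163, 0.048, 128.236], [-0.002, -0.274, 0.962, 372.434], [0.0, 0.0, 0.0, 1.0]]
```

View pics/w0.png

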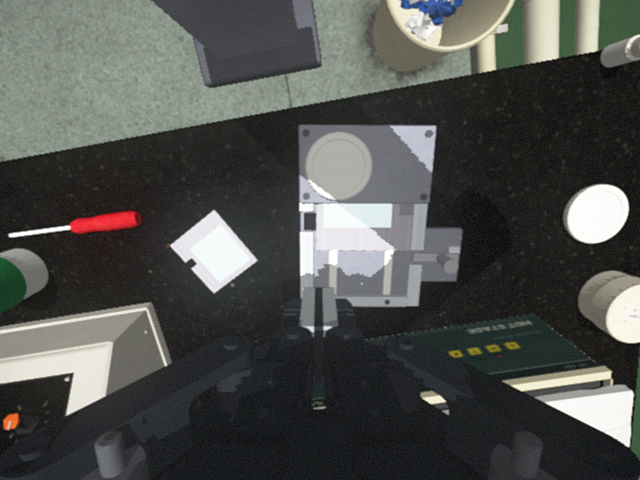

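Run:
```python
from h import *
a=cv2.imread('pics/w0.png')[118:314,290:470]
cv2.imwrite('pics/c2.png',cv2.resize(a,None,fx=3,fy=3,interpolation=cv2.INTER_CUBIC))
```

```text
(no output)
```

View pics/c2.png

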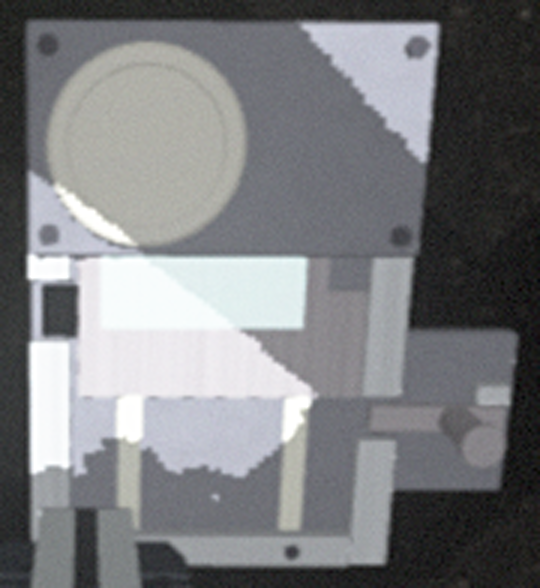

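Run:
```python
from h import *
from scipy.optimize import least_squares
W=lambda u,v:((u+.5)/3+289.5,(v+.5)/3+117.5)
T=lambda u,v:((u+.5)/6.6+204.5,(v+.5)/6.6+202.5)
# frame pts ; knob y & leaf front x unknown
obs=[('w0',W(27,255),(-20,-65.5,27)),('w0',W(417,257),(-20,65.5,27)),('w0',W(27,22),(-95,-65.5,27)),('w0',W(439,24),(-95,65.5,27)),
('w0',W(485,446),'k'),('w0',W(220,396),'l'),('w0',W(270,535),'s'),
('top0',T(160,305),(-20,65.5,27)),('top0',T(465,355),(-20,-65.5,27)),('top0',T(122,473),(-95,65.5,27)),('top0',T(428,535),(-95,-65.5,27)),('top0',T(112,152),'k')]
def world(p,P):
    c,s=np.cos(p[3]),np.sin(p[3]); return np.array([p[0]+c*P[0]-s*P[1],p[1]+s*P[0]+c*P[1],p[2]+P[2]])
def res(p):
    r=[]
    for f,uv,P in obs:
        if P=='k':P=(p[4],p[5],51)
        w={'top0':2.8,'w0':1.0}[f]
        if P in('l','s'): 
            P=(p[6],0,19) if P=='l' else (p[7],0,23); r.append((proj(f,world(p,P))[1]-uv[1])*w) ; continue
        r+=list((proj(f,world(p,P))-uv)*w)
    return np.array(r)
q=least_squares(res,[480,157,10,-.175,38,85,33,83],loss='soft_l1')
p=q.x;print(p.round(3),np.degrees(p[3]));print(res(p).round(2))
print('ptfront',world(p,(p[6],0,19)),'knob',world(p,(p[4],p[5],51)),'home',world(p,(28,0,16)))
```

```text
[ 4.80263e+02  1.59757e+02 -7.11300e+00 -1.75000e-01  3.90150e+01
  9.15770e+01  3.14200e+01  8.41100e+01] -10.00563731411662
[ 0.38  0.77 -1.26  0.6  -0.51  0.91 -1.59  0.75  4.06  0.19  0.    0.
 -0.62 -0.11 -2.72  3.76  0.1   1.7  -1.92  0.62  2.65  0.28]
ptfront [511.2056745  154.29806679  11.88741592] knob [534.59597029 243.16295071  43.88741592] home [507.83725124 154.89235242   8.88741592]
```

Request:
{"op": "servo_tool", "data": {
  "rows": [
    [0,-0.9,1.7,3,0,0,0],
    [0,-0.86,1.65,3,0,0,0],
    [0,0,0,4.5,0,0,0],
    [0,0,0,4,0,0,0],
    [0,0,0,2.5,0,0,0],
    [0,0,0,1.3,0,0,0],
    [0,0,0,0.5,0,0,0],
    [0,0,0,0,0,0,0],
    [0,0,0,0,0,0,0],
    [0,0,0,0,0,0,0]
  ]
}}

```text
clock: 3.25
position: [489.3, 147.6, 55.4]
ee_rot: [0.086, 0.996, 0.001, 0.001]
contact_force: [-0.3, 0.0, -0.3]
gripper_width: -0.1
```

Run:
```python
from h import *
d=snap('wrist','w1'); s=read_state(); print(s['clock'],s['position'],s['contact_force'])
snap('side','s1')
a=cv2.imread('pics/s1.png')[180:265,190:320];cv2.imwrite('pics/c3.png',np.hstack([cv2.resize(a,(400,262),interpolation=cv2.INTER_CUBIC),cv2.resize(cv2.imread('pics/w1.png'),(400,262))]))
```

```text
3.3 [489.18857836 147.56676169  55.37643334] [ 0.09752041  0.42080731 -0.14838222]
```

View pics/c3.png

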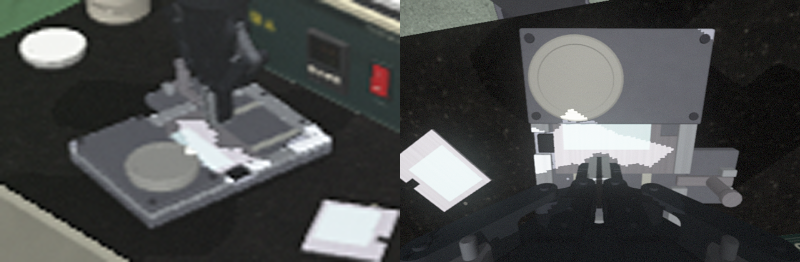

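Request:
{"op": "servo_tool", "data": {
  "rows": [
    [0,0,0,0.08,0,0,0],
    [0,0,0,0.08,0,0,0],
    [0,0,0,0.08,0,0,0],
    [0,0,0,0.08,0,0,0],
    [0,0,0,0.08,0,0,0],
    [0,0,0,0.08,0,0,0],
    [0,0,0,0.08,0,0,0],
    [0,0,0,0.08,0,0,0],
    [0,0,0,0.08,0,0,0],
    [0,0,0,0.08,0,0,0],
    [0,0,0,0.08,0,0,0],
    [0,0,0,0.08,0,0,0]
  ]
}}

```text
clock: 4.55
position: [488.6, 147.2, 44.7]
ee_rot: [0.087, 0.996, 0.0, 0.0]
contact_force: [0.2, 0.3, -0.3]
gripper_width: -0.1
```

Request:
{"op": "servo_tool", "data": {
  "rows": [
    [0,0,0,0.06,0,0,0],
    [0,0,0,0.06,0,0,0],
    [0,0,0,0.06,0,0,0],
    [0,0,0,0.06,0,0,0],
    [0,0,0,0.06,0,0,0],
    [0,0,0,0.06,0,0,0],
    [0,0,0,0.06,0,0,0],
    [0,0,0,0.06,0,0,0]
  ]
}}

```text
clock: 5.35
position: [488.6, 147.2, 39.9]
ee_rot: [0.087, 0.996, 0.0, 0.0]
contact_force: [-0.0, 0.3, -0.1]
gripper_width: 0.5
```

Request:
{"op": "servo_tool", "data": {
  "rows": [
    [0,0,0,0.05,0,0,0],
    [0,0,0,0.05,0,0,0],
    [0,0,0,0.05,0,0,0]
  ]
}}

```text
clock: 5.65
position: [488.6, 147.2, 38.4]
ee_rot: [0.087, 0.996, 0.0, 0.0]
contact_force: [-0.3, 0.8, -0.8]
gripper_width: 0.2
```

Request:
{"op": "servo_tool", "data": {
  "rows": [
    [0,0,0,0.05,0,0,0],
    [0,0,0,0.05,0,0,0],
    [0,0,0,0.05,0,0,0]
  ]
}}

```text
clock: 5.95
position: [488.6, 147.2, 36.9]
ee_rot: [0.087, 0.996, 0.0, 0.0]
contact_force: [0.5, -1.3, -0.5]
gripper_width: 0.1
```

Request:
{"op": "servo_tool", "data": {
  "rows": [
    [0,0,0,0.05,0,0,0],
    [0,0,0,0.05,0,0,0],
    [0,0,0,0.05,0,0,0]
  ]
}}

```text
clock: 6.25
position: [488.6, 147.2, 35.4]
ee_rot: [0.087, 0.996, 0.0, 0.0]
contact_force: [1.0, -0.1, -0.3]
gripper_width: -0.1
```

Request:
{"op": "servo_tool", "data": {
  "rows": [
    [0,0,0,0.05,0,0,0],
    [0,0,0,0.05,0,0,0],
    [0,0,0,0.05,0,0,0]
  ]
}}

```text
clock: 6.55
position: [488.6, 147.2, 33.9]
ee_rot: [0.087, 0.996, -0.0, -0.0]
contact_force: [-1.0, 0.1, -0.2]
gripper_width: -0.0
```

Request:
{"op": "servo_tool", "data": {
  "rows": [
    [0,0,0,0.05,0,0,0],
    [0,0,0,0.05,0,0,0]
  ]
}}

```text
clock: 6.75
position: [488.6, 147.2, 32.9]
ee_rot: [0.087, 0.996, 0.0, 0.0]
contact_force: [0.3, -0.1, -0.5]
gripper_width: 0.2
```

Request:
{"op": "servo_tool", "data": {
  "rows": [
    [0,0,0,0.05,0,0,0],
    [0,0,0,0.05,0,0,0]
  ]
}}

```text
clock: 6.95
position: [488.6, 147.2, 31.9]
ee_rot: [0.087, 0.996, 0.0, 0.0]
contact_force: [0.6, 0.1, 0.6]
gripper_width: 0.2
```

Request:
{"op": "servo_tool", "data": {
  "rows": [
    [0,0,0,0.05,0,0,0],
    [0,0,0,0.05,0,0,0]
  ]
}}

```text
clock: 7.15
position: [488.6, 147.2, 30.9]
ee_rot: [0.087, 0.996, -0.0, -0.0]
contact_force: [0.5, -0.2, 0.9]
gripper_width: 0.0
```

Request:
{"op": "servo_tool", "data": {
  "rows": [
    [0,0,0,0.05,0,0,0],
    [0,0,0,0.05,0,0,0]
  ]
}}

```text
clock: 7.35
position: [488.6, 147.2, 30.4]
ee_rot: [0.087, 0.996, -0.0, -0.0]
contact_force: [-3.0, -0.4, 7.5]
gripper_width: 0.3
```

Request:
{"op": "servo_tool", "data": {
  "rows": [
    [0,0,0,0.02,0,0,0],
    [0,0,0,0,0,0,0]
  ]
}}

```text
clock: 7.55
position: [488.6, 147.2, 30.4]
ee_rot: [0.087, 0.996, -0.0, 0.0]
contact_force: [-1.5, 0.5, 6.0]
gripper_width: -0.1
```

Request:
{"op": "servo_tool", "data": {
  "rows": [
    [0,0,0,0.04,0,0,0],
    [0,0,0,0.02,0,0,0],
    [0,0,0,0,0,0,0]
  ]
}}

```text
clock: 7.85
position: [488.6, 147.2, 30.4]
ee_rot: [0.086, 0.996, -0.0, 0.0]
contact_force: [-3.4, -0.7, 10.3]
gripper_width: 0.0
```

Drag a first 10 mm and check force and picture.

Request:
{"op": "servo_tool", "data": {
  "rows": [
    [0,-0.05,0,0.01,0,0,0],
    [0,-0.1,0,0.01,0,0,0],
    [0,-0.1,0,0,0,0,0],
    [0,-0.1,0,0,0,0,0],
    [0,-0.1,0,0,0,0,0]
  ]
}}

```text
clock: 8.35
position: [491.7, 146.6, 30.4]
ee_rot: [0.087, 0.996, -0.0, -0.001]
contact_force: [-9.6, 3.6, 15.0]
gripper_width: 0.0
```

Run:
```python
from h import *
print([read_state()[k].round(2) for k in('position','contact_force')])
d=snap('wrist','w2')
```

```text
[array([491.72, 146.59,  30.37]), array([-9.61,  3.56, 15.01])]
```

Request:
{"op": "servo_tool", "data": {
  "rows": [
    [0,-0.1,0,-0.02,0,0,0],
    [0,-0.1,0,0,0,0,0],
    [0,-0.1,0,0,0,0,0],
    [0,-0.1,0,0,0,0,0],
    [0,-0.1,0,0,0,0,0]
  ]
}}

```text
clock: 8.9
position: [496.7, 145.8, 30.4]
ee_rot: [0.087, 0.996, -0.0, -0.001]
contact_force: [-8.1, 1.9, 12.7]
gripper_width: 0.1
```

Run:
```python
from h import *
s=read_state();print([s[k].round(2) for k in('position','contact_force')])
d=snap('wrist','w3')
a=np.hstack([cv2.imread(f'pics/{n}.png')[80:200,400:600] for n in('w1','w3')])
cv2.imwrite('pics/c4.png',cv2.resize(a,None,fx=2,fy=2,interpolation=cv2.INTER_CUBIC))
```

```text
[array([496.7 , 145.75,  30.37]), array([-8.1 ,  1.88, 12.73])]
```

View pics/w3.png

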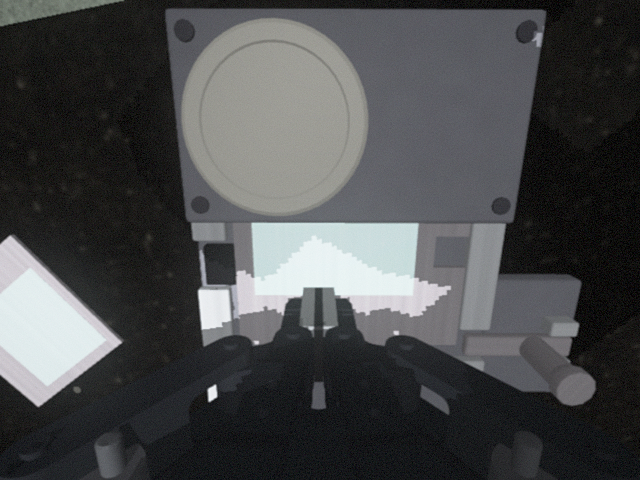

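Request:
{"op": "servo_tool", "data": {
  "rows": [
    [0,-0.12,0,0,0,0,0],
    [0,-0.12,0,0,0,0,0],
    [0,-0.12,0,0,0,0,0],
    [0,-0.12,0,0,0,0,0],
    [0,-0.12,0,0,0,0,0],
    [0,-0.12,0,0,0,0,0],
    [0,-0.12,0,0,0,0,0],
    [0,-0.12,0,0,0,0,0],
    [0,-0.12,0,0,0,0,0],
    [0,-0.12,0,0,0,0,0]
  ]
}}

```text
clock: 9.95
position: [508.4, 143.6, 30.4]
ee_rot: [0.087, 0.996, -0.0, -0.001]
contact_force: [-8.7, 2.7, 12.1]
gripper_width: -0.2
```

Request:
{"op": "servo_tool", "data": {
  "rows": [
    [0,-0.12,0,0,0,0,0],
    [0,-0.12,0,0,0,0,0],
    [0,-0.12,0,0,0,0,0],
    [0,-0.12,0,0,0,0,0],
    [0,-0.12,0,0,0,0,0],
    [0,-0.12,0,0,0,0,0],
    [0,-0.12,0,0,0,0,0],
    [0,-0.12,0,0,0,0,0],
    [0,-0.12,0,0,0,0,0],
    [0,-0.12,0,0,0,0,0]
  ]
}}

```text
clock: 10.95
position: [520.2, 141.5, 30.4]
ee_rot: [0.087, 0.996, -0.0, -0.001]
contact_force: [-7.7, 2.8, 13.2]
gripper_width: -0.5
```

Request:
{"op": "servo_tool", "data": {
  "rows": [
    [0,-0.12,0,0,0,0,0],
    [0,-0.12,0,0,0,0,0],
    [0,-0.12,0,0,0,0,0],
    [0,-0.12,0,0,0,0,0],
    [0,-0.12,0,0,0,0,0],
    [0,-0.12,0,0,0,0,0],
    [0,-0.12,0,0,0,0,0],
    [0,-0.12,0,0,0,0,0],
    [0,-0.1,0,0,0,0,0],
    [0,-0.1,0,0,0,0,0]
  ]
}}

```text
clock: 11.95
position: [531.5, 139.5, 30.4]
ee_rot: [0.087, 0.996, -0.0, -0.001]
contact_force: [-8.6, 2.4, 12.6]
gripper_width: -0.2
```

Run:
```python
from h import *
s=read_state();print([s[k].round(2) for k in('position','contact_force')])
d=snap('wrist','w4')
```

```text
[array([531.47, 139.51,  30.37]), array([-8.65,  2.45, 12.6 ])]
```

View pics/w4.png

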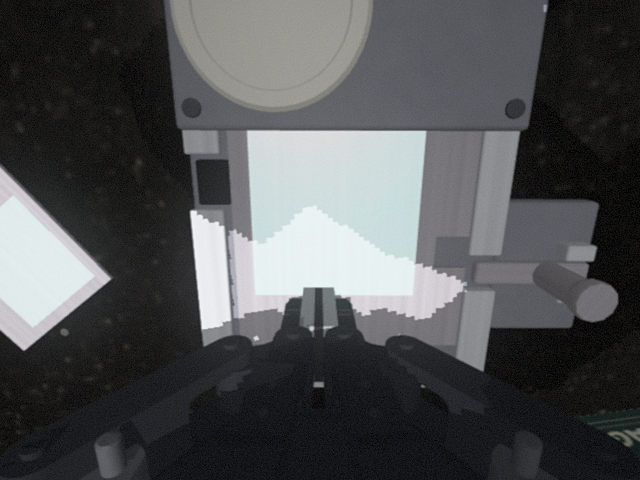

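Request:
{"op": "servo_tool", "data": {
  "rows": [
    [0,-0.1,0,0,0,0,0],
    [0,-0.1,0,0,0,0,0],
    [0,-0.1,0,0,0,0,0],
    [0,-0.1,0,0,0,0,0],
    [0,-0.1,0,0,0,0,0],
    [0,-0.1,0,0,0,0,0],
    [0,-0.08,0,0,0,0,0],
    [0,-0.07,0,0,0,0,0]
  ]
}}

```text
clock: 12.8
position: [538.8, 138.2, 30.4]
ee_rot: [0.087, 0.996, -0.0, -0.001]
contact_force: [-7.3, 2.6, 12.8]
gripper_width: 0.1
```

Request:
{"op": "servo_tool", "data": {
  "rows": [
    [0,-0.05,0,0,0,0,0],
    [0,-0.05,0,0,0,0,0],
    [0,-0.05,0,0,0,0,0]
  ]
}}

```text
clock: 13.1
position: [539.9, 137.9, 30.4]
ee_rot: [0.087, 0.996, -0.001, -0.002]
contact_force: [-10.6, 3.6, 14.1]
gripper_width: -0.6
```

Request:
{"op": "servo_tool", "data": {
  "rows": [
    [0,-0.05,0,-0.01,0,0,0],
    [0,-0.05,0,0,0,0,0]
  ]
}}

```text
clock: 13.3
position: [540.0, 137.9, 30.4]
ee_rot: [0.087, 0.996, -0.001, -0.003]
contact_force: [-12.4, 6.3, 15.4]
gripper_width: -0.2
```

Run:
```python
from h import *
s=read_state();print([s[k].round(2) for k in('position','contact_force')])
d=snap('wrist','w5')
cv2.imwrite('pics/c5.png',cv2.resize(d['image'][100:360,160:630,::-1],None,fx=1.7,fy=1.7))
```

```text
[array([540.02, 137.92,  30.38]), array([-12.38,   6.32,  15.43])]
```

View pics/c5.png

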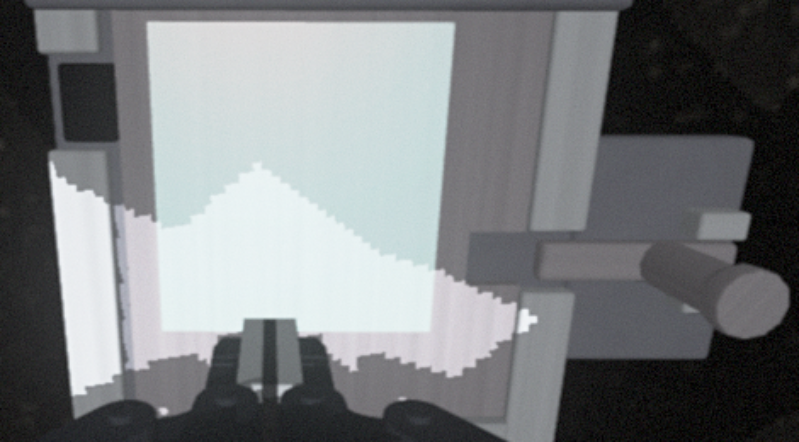

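Request:
{"op": "servo_tool", "data": {
  "rows": [
    [0,0.06,0,-0.03,0,0,0],
    [0,0.03,0,-0.05,0,0,0],
    [0,0,0,-0.06,0,0,0],
    [0,0,0,-0.15,0,0,0],
    [0,0,0,-0.5,0,0,0],
    [0,0,0,-1.5,0,0,0],
    [0,0,0,-3,0,0,0],
    [0,0,0,-3,0,0,0],
    [0,0,0,0,0,0,0]
  ]
}}

```text
clock: 14.25
position: [545.0, 139.0, 116.8]
ee_rot: [0.086, 0.996, 0.002, 0.004]
contact_force: [0.5, 0.7, -0.2]
gripper_width: -0.3
```

Run:
```python
from h import *
c=lambda u,v:(u/1.7+160,v/1.7+100)
for f,p in [('w5',c(751,301)),('w0',((485.5)/3+289.5,446.5/3+117.5)),('w3',(573,385)),('w4',(595,300)),('top0',(112.5/6.6+204.5,152.5/6.6+202.5))]: print(f,ray(f,*p,51.4).round(1))
s=read_state();print([s[k].round(2) for k in('clock','position','contact_force','ee_rot')if k!='clock'])
snap('top','t6');snap('wrist','w6')
a=cv2.resize(cv2.imread('pics/w6.png')[100:400,220:620],None,fx=2,fy=2); cv2.imwrite('pics/c6.png',a)
```

```text
w5 [529.7 235.4  51.4]
w0 [530.6 236.6  51.4]
w3 [527.9 234.8  51.4]
w4 [529.2 235.1  51.4]
top0 [534.1 244.5  51.4]
[array([544.99, 139.02, 116.78]), array([ 0.46,  0.72, -0.18]), array([0.09, 1.  , 0.  , 0.  ])]
```

View pics/c6.png

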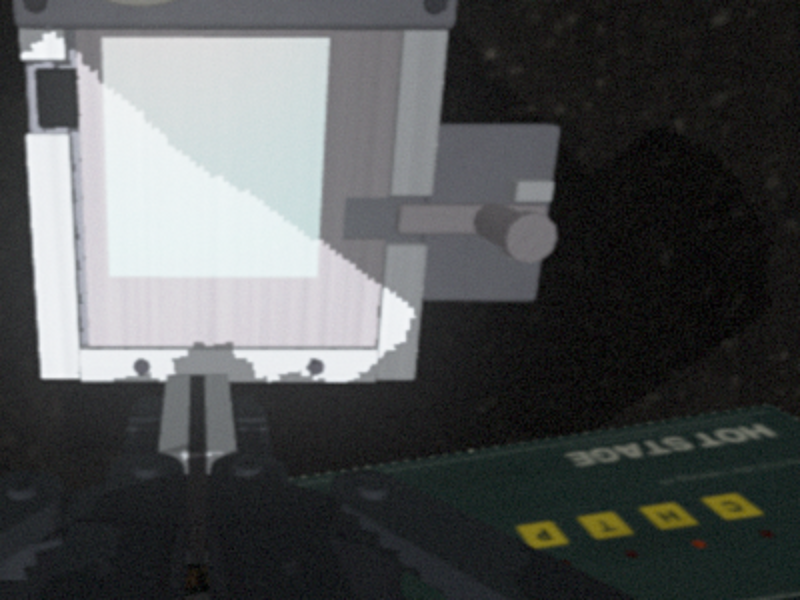

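Run:
```python
from h import *
from scipy.optimize import least_squares as L
c=lambda u,v:(u/1.7+160,v/1.7+100)
O=[('w5',c(751,301)),('w0',((485.5)/3+289.5,446.5/3+117.5)),('w3',(573,385)),('w4',(595,300)),('w6',(531/2+220,238/2+100)),('top0',(112.5/6.6+204.5,152.5/6.6+202.5))]
for S in (O[:5],O):
    q=L(lambda P:np.concatenate([proj(f,P)-u for f,u in S]),[530,240,50]);print(q.x.round(1),q.fun.round(1))
# cover lip left/right ends: wrist only
W=lambda u,v:((u+.5)/3+289.5,(v+.5)/3+117.5)
for nm,S in {'lipR':[('w0',W(27,255)),('w3',(187,222)),('w4',(179,129)),('top0',(465.5/6.6+204.5,355.5/6.6+202.5))],'lipL':[('w0',W(417,257)),('w3',(513,222)),('w4',(527,129)),('top0',(160.5/6.6+204.5,305.5/6.6+202.5))]}.items():
  for T in (S[:3],S):
    q=L(lambda P:np.concatenate([proj(f,P)-u for f,u in T]),[470,150,30]);print(nm,q.x.round(1),q.fun.round(1))
```

```text
[531.7 238.1  47.4] [-1.3  0.1  0.1 -0.5  1.4  0.2 -0.2  0.3  0.3 -0.7]
[532.1 238.5  46.9] [-1.3  0.2  0.4 -0.4  1.5 -0.1 -0.2  0.4  0.6 -0.5  2.4  0.9]
lipR [447.9  99.6  23.3] [ 0.9 -0.1  0.5 -0.5 -0.8  0.5]
lipR [447.9  99.4  22.8] [ 0.7 -0.1  0.5 -0.5 -0.8  0.8 -1.3  1.7]
lipL [470.3 228.1  24.8] [ 0.4 -0.3 -0.5  0.2  0.3 -0.1]
lipL [470.2 228.   25. ] [ 0.4 -0.3 -0.5  0.3  0.3 -0.1 -0.6  0.4]
```

Request:
{"op": "servo_tool", "data": {
  "rows": [
    [0,1,4,0,0,0,0],
    [0,1,4,0,0,0,0],
    [0,1.04,4,0,0,0,0],
    [0,0,0,2,0,0,0],
    [0,0,0,2,0,0,0],
    [0,0,0,1,0,0,0],
    [0,0,0,0,0,0,0],
    [0,0,0,0,0,0,0]
  ]
}}

```text
clock: 15.15
position: [533.1, 261.0, 62.0]
ee_rot: [0.087, 0.996, -0.0, -0.0]
contact_force: [0.7, -0.3, 1.0]
gripper_width: 0.0
```

Run:
```python
from h import *
s=read_state();print(s['clock'],[s[k].round(3) for k in('position','contact_force','ee_rot')])
snap('wrist','w7')
a=cv2.imread('pics/w7.png')[140:440,120:520]; cv2.imwrite('pics/c7.png',cv2.resize(a,None,fx=2,fy=2))
```

```text
15.15 [array([533.055, 260.987,  62.021]), array([ 0.727, -0.252,  0.967]), array([ 0.087,  0.996, -0.   , -0.   ])]
```

View pics/c7.png

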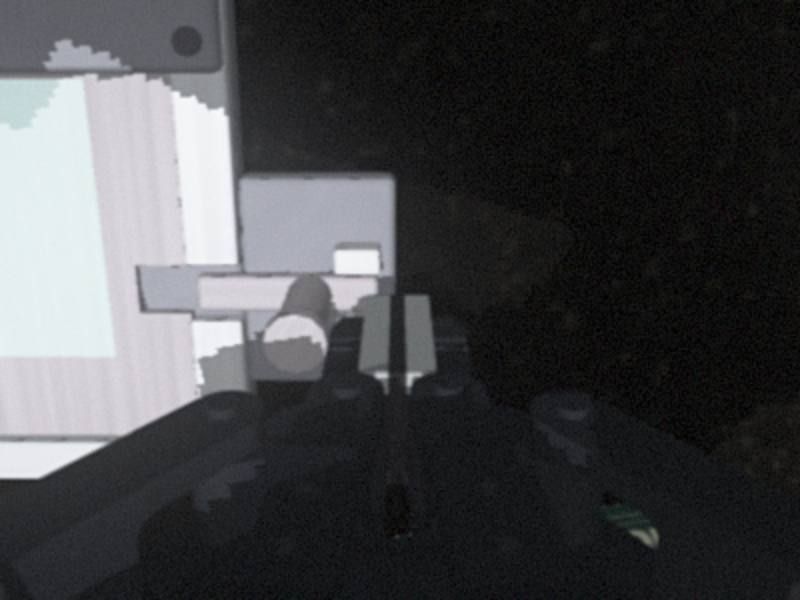

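Request:
{"op": "servo_tool", "data": {
  "rows": [
    [0,0,0.6,0,0,0,0],
    [0,0,0,1,0,0,0],
    [0,0,0,0.8,0,0,0],
    [0,0,0,0,0,0,0]
  ]
}}

```text
clock: 15.6
position: [532.8, 266.4, 42.5]
ee_rot: [0.087, 0.996, -0.001, -0.001]
contact_force: [-0.3, -0.2, -0.2]
gripper_width: -0.0
```

Request:
{"op": "servo_tool", "data": {
  "rows": [
    [0,0,-0.2,0,0,0,0],
    [0,0,-0.2,0,0,0,0],
    [0,0,-0.2,0,0,0,0],
    [0,0,-0.2,0,0,0,0],
    [0,0,-0.2,0,0,0,0],
    [0,0,-0.2,0,0,0,0],
    [0,0,-0.2,0,0,0,0],
    [0,0,-0.1,0,0,0,0]
  ]
}}

```text
clock: 16.4
position: [531.4, 252.5, 44.3]
ee_rot: [0.087, 0.996, 0.0, 0.0]
contact_force: [0.5, 1.9, 1.0]
gripper_width: 0.2
```

Request:
{"op": "servo_tool", "data": {
  "rows": [
    [0,0,-0.15,0,0,0,0],
    [0,0,-0.15,0,0,0,0],
    [0,0,-0.15,0,0,0,0],
    [0,0,-0.15,0,0,0,0],
    [0,0,-0.15,0,0,0,0],
    [0,0,-0.15,0,0,0,0],
    [0,0,-0.15,0,0,0,0]
  ]
}}

```text
clock: 17.1
position: [529.9, 243.2, 44.4]
ee_rot: [0.087, 0.996, 0.001, 0.001]
contact_force: [-1.9, 8.0, 1.4]
gripper_width: -0.0
```

Request:
{"op": "servo_tool", "data": {
  "rows": [
    [0,0,-0.1,0,0,0,0],
    [0,0,-0.1,0,0,0,0],
    [0,0,-0.1,0,0,0,0]
  ]
}}

```text
clock: 17.4
position: [530.0, 242.8, 44.6]
ee_rot: [0.086, 0.996, 0.003, 0.002]
contact_force: [-2.5, 14.3, -1.1]
gripper_width: -0.1
```

Run:
```python
from h import *
s=read_state();print(s['clock'],[s[k].round(3) for k in('position','contact_force','wrist_torque')])
snap('wrist','w8')
a=cv2.imread('pics/w8.png')[140:440,120:520]; cv2.imwrite('pics/c8.png',cv2.resize(a,None,fx=2,fy=2))
```

```text
17.4 [array([530.001, 242.847,  44.587]), array([-2.548, 14.34 , -1.103]), array([ 3.973,  0.878, -0.04 ])]
```

View pics/c8.png

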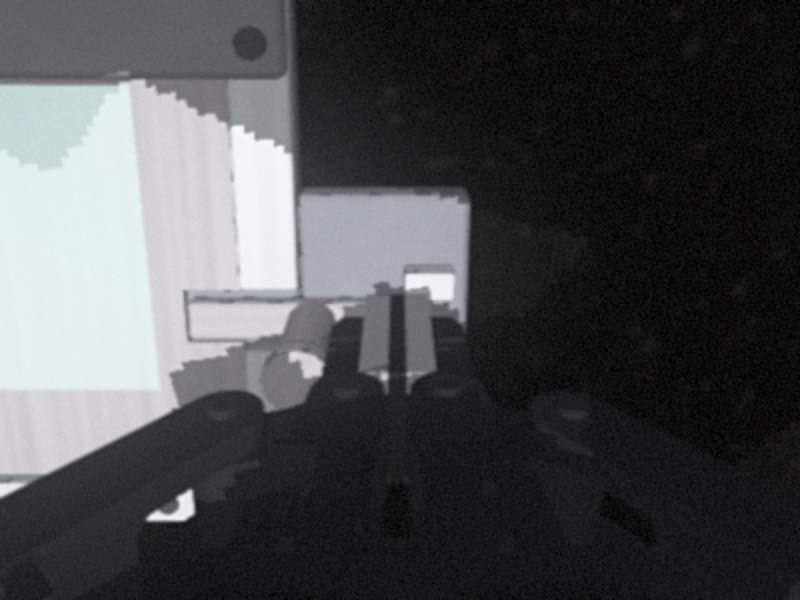

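Request:
{"op": "servo_tool", "data": {
  "rows": [
    [0,0,0.3,0,0,0,0],
    [0,0,0.7,0,0,0,0],
    [0,0,1,0,0,0,0],
    [0,0,1,-1,0,0,0],
    [0,0,0,-4,0,0,0],
    [0,0,0,-4,0,0,0],
    [0,0,0,-2,0,0,0],
    [0,0,0,0,0,0,0],
    [0,0,0,0,0,0,0]
  ]
}}

```text
clock: 18.35
position: [533.9, 268.8, 154.6]
ee_rot: [0.087, 0.996, 0.0, 0.0]
contact_force: [-1.0, -0.3, -0.0]
gripper_width: -0.5
```

Run:
```python
from h import *
s=read_state();print(s['clock'],[s[k].round(3) for k in('position','contact_force')])
d=snap('wrist','w9')
cv2.imwrite('pics/c9.png',cv2.resize(d['image'][100:400,70:470,::-1],None,fx=2,fy=2))
```

```text
18.35 [array([533.873, 268.768, 154.553]), array([-0.98 , -0.298, -0.014])]
```

Run:
```python
from h import *
c=lambda u,v:(u/2+120,v/2+140)
y=np.array([.174,.985])
for z in(17,22):
  f=lambda n,u,v:y@ray(n,*c(u,v),z)[:2]
  print(z,'nose travel',f('w7',200,292)-f('w8',188,320),'nose to notch end',f('w7',200,292)-f('w7',140,288),f('w8',188,320)-f('w8',185,316))
```

```text
17 nose travel 16.267145179865224 nose to notch end 16.207651267259052 0.6509929095454936
22 nose travel 16.197069675321245 nose to notch end 15.745487051880104 0.6303490877573381
```

Bolt travel comes out at about 16 mm, the full stroke, and the arm is clear. Handing in.

Run:
```python
from bench import *
print(job_done())
```

```text
the job is handed in; nothing more can be done
None
```

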